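# Clear the guide plate and hold the scan probe in its bore

## Robot

A 6-joint arm with a two-finger parallel gripper is mounted at the origin on the work surface. World frame = base frame: x ahead of the robot, y to its left, z up, the work surface at z = 0. Lengths are in m, angles in degrees, forces in N, time in s.
With the tool pointing down it reaches from about 0.35 to 0.875 m from the base axis. Payload 4.2 kg.
Tool frame: the origin (TCP) lies on the front face of the gripper's body, between the roots of the fingers; the fingertips stand finger_overhang ahead of it and the grasp point (between the pads) lies 51 mm ahead of it (finger_overhang is the distance from the TCP to the fingertips, in m); z points along the fingers, y is the line along which they close (so a half turn about z gives the same grasp; the last joint's range is limited). The gripper opens to 87 mm and grips with 3 to 60 N. Pads are 19 mm wide; open, the fingers measure 117 mm over their backs; the gripper's body (75 mm by 190 mm) begins 51 mm behind the grasp point.
Start: joints at [86.436, 22.042, 0.453, 0, -68.411, -14.817], TCP at [0.197, 0.593, 0.292] pointing down, gripper open.
Joint ranges: [-179.83, 179.83], [-69.29, 118.12], [-61.27, 80.66], [-181.25, 117.63], [-171.15, -9.14], [-177.46, 177.46]. Speed limits (degrees/s): [159.86, 159.86, 180, 180, 180, 180].

## Interface

Orientations are given as a 3x3 rotation matrix whose columns are the frame's x, y, z axes.
In Python, from station import sense, capture, camera_model, finish_job, finger_overhang gives the robot as it stands. The module is installed in compiled form; this text tells all that it offers.
- The arm moves only by the tool jog_arm, never from a script. Its argument "rows" is a list that holds one entry, the list of rows, each a list of 4 numbers: the shift along the tool's x, y, z in m, then the turn about the tool's z in rad. A call has 1 to 20 rows; each row shifts and turns the commanded pose from where the row before left it, along the tool's axes as they then stand; what a row does not reach is not made up. A row lasts 1/8 s, in which the tool goes at most 62.5 mm and 10.7 degrees, less where a joint would pass 70% of its speed; a pose out of reach is approached as far as the arm can. A call is refused whole if a number of a shift passes 0.0625 or a number of a turn 0.188, either way. A call with a gripper value outside its range is refused whole. "claw" is the opening, from 0 (shut) to 1 (fully open), set as the call begins (left out, the last holds). The fingers move at their own pace and stop on an object; the grip force is fixed at half the most. Time passes only in rows, so rows that do not move let the fingers close. It gives the time, the measured TCP pose, the force, the opening and the grip force at its end, in the units of the state.
- sense(): the state, without advancing time (a new reading comes with each control period).
- capture(name): name is "scene" or "top"; returns the picture (384x512x3 uint8, red, green, blue); there is no depth.
- camera_model(name): a dict with "fovy" (degrees; the focal length in pixels is half the picture's height over the tangent of half this angle, whatever the lens; pixels are square), "cx", "cy" (the principal point, pixels), "k1" (the pictures are not rectified: a ray, as slopes to the right and down, at radius r is drawn at 1 + k1 r^2 times it, then the intrinsics apply), "eye" and "rotation" of the camera in the world. Camera axes: x right, y down, z forward; pixel columns grow to the right and rows downward; lengths in m; the calibration is good to about 2 mm. A picture is of the moment at which its call begins. camera_model takes no time and is no camera call.
- finish_job(): hands the job in; it is judged then, once.
The state is a dict: "time_s": time; "joints": joint angles; "joint_velocities": joint speeds; "effort": joint torques, N m; "tcp_pos": TCP position; "ee_rot": TCP orientation; "wrist_force": force on the tool from outside, world axes, zero at the start; "moment": the same for the moment, N m; "gripper_width": opening from 0.0 (shut) to 1.0 (fully open); "gripper_force": force on a finger pad.
Only numpy, scipy, OpenCV 4.12 (cv2) and the standard library are available. Lean on these libraries where they do the work, as an engineer would, in place of code of your own. Each camera call takes 0.05 s, during which the arm holds its last target. There are 200 camera calls.

## Task

Using the scraper block, not the fingers, sweep the three loose rock chips off the drilled guide plate (the tray beyond its far edge is there to catch them), then stand or lay the scraper back on the bench. Take the probe out of its holder, lower its rod through the hole in the guide plate without touching the plate or the fossil beneath, and leave the bystanding jar, brush and rock lump alone. Finish while still holding the probe: upright, still, centred in the hole, with its tip about 20 mm below the underside of the plate.

Things in the scene. Friction and masses are not known exactly. Their poses are not given: they have to be found in the camera images.
- guide: Fixed stand: bare metal plate 180 (x) by 130 (y) by 15 mm, top 90 mm and underside 75 mm above the bench, on four 14 mm corner posts, over a jacketed fossil. An open tray 100 (x) by 180 (y) by 28 mm high is on the bench past the plate's far edge, x = 98 to 198 mm. Origin on the bench under the plate's middle; x points away from the robot to the tray, y left, z up. Yaw within 0.25 rad.
- guide_hole (a point): Centre of the mouth of the 26 mm round through hole in the middle of the guide plate, on the plate's top face (90 mm above the bench). The fossil bone under the hole lies 30 mm above the bench.
- chip1: Loose brown rock chip about 36 x 30 mm and 16 mm thick in all, too big for the hole, lying on the near left part of the plate. 25 g. Origin at the centre of its underside, z up.
- chip2: Loose brown rock chip about 34 x 31 x 17 mm, lying on the near right part of the plate. Origin at the centre of its underside, z up.
- chip3: Loose brown rock chip about 36 x 32 x 15 mm, lying on the far part of the plate beyond the hole. Origin at the centre of its underside, z up. All chips lie within 47 mm of the plate's lengthwise midline and within 48 mm of its cross midline (chip centres).
- scraper: Scraper block standing on the bench left or right of the stand (probe holder on the other side): black rubber foot 24 thick (x) by 140 long (y) by 16 mm high, wooden grip above 22 thick by 130 long, 62 mm high in all; 0.11 to 0.23 kg. Origin at the centre of its underside; x across its thickness, y along its length, z up.
- scraper_grip (a point): Middle of the scraper's wooden grip, 42 mm above its underside: pinch it across the 22 mm thickness (scraper x) here.
- holder: Fixed upright grey tube, 36 mm outside and 22 mm inside diameter, 100 mm tall, on a 68 mm disc: holds the probe. Origin on the bench at its middle.
- probe: Scan probe standing in the holder, tip 5 mm above the bench: steel rod 12 mm thick, 95 mm long; above it a collar 34 mm across, 6 mm thick, resting on the tube's rim; then a black square grip 26 x 26 mm, 50 mm tall (101 to 151 mm above the tip). 0.1 to 0.2 kg. Origin at the rod's tip; z up to the grip; x, y square to the grip's faces.
- probe_tip (a point): Lower end of the probe's rod, on its axis.
- probe_grip (a point): On the probe's axis within the square grip, 128 mm above the tip: pinch it here from above.
- jar: Bystander: closed jar, 64 mm across, 75 mm tall, far left. Origin at the centre of its underside.
- brush: Bystander: brush, 170 mm long, lying far right on the bench.
- lump: Bystander: rock lump with a bit of bone, 70 x 55 x 58 mm, near left on the bench.
Things that resemble listed ones, but are neither listed nor needed, are in the scene too. Of the things like the probe, leave any that is pink; of the rest the larger one is meant.

How it is judged (in metres and radians):
On the way, in this order (a step that is already met when the one before it is completed fails the run):
1. the scraper block is held over the guide plate (contact force between the fingers and scraper above 1 N and height (world z) of scraper above 0.08 m and horizontal distance between scraper and guide below 0.14 m), for 0.2 s.
2. all three chips are off the plate (more than 20 mm below its top face) (height (world z) of each of chip1, chip2, chip3 below 0.07 m), for 0.2 s.
3. the probe is held with its tip inside the hole and the scraper is back on the bench (all of step 2 and height (world z) of probe_tip below 0.085 m and horizontal distance between probe_tip and guide_hole below 0.008 m and height (world z) of scraper below 0.03 m and contact force between the fingers and probe above 1 N), for 0.1 s.
At the end, for the whole second after the job is handed in: Fingers alone hold the probe, still, upright within 0.07 rad, tip within 4.5 mm of the hole's axis and 8 to 32 mm below the plate's underside, touching neither plate nor fossil; chips over 20 mm below the plate's top; scraper at rest on the bench (origin under 30 mm high) (all of step 2 and height (world z) of scraper below 0.03 m and linear speed of each of scraper, probe below 0.02 m/s and horizontal distance between probe_tip and guide_hole below 0.0045 m and height (world z) of probe_tip between 0.043 and 0.067 m and angle between probe's own z axis and vertical below 0.07 rad and contact force between the fingers and probe above 1 N and contact force between probe and guide below 0.3 N); the arm keeps its last pose, push and grip.
It fails at once if the probe touches the guide plate, its bore or the fossil (contact force between probe and guide above 0.5 N).
It fails at once if the fingers or arm touch a chip (contact force between any of the fingers, the arm and chip1 above 0.5 N or contact force between any of the fingers, the arm and chip2 above 0.5 N or contact force between any of the fingers, the arm and chip3 above 0.5 N).
It fails at once if the probe touches a chip (contact force between probe and chip1 above 0.5 N or contact force between probe and chip2 above 0.5 N or contact force between probe and chip3 above 0.5 N).
It fails at once if a bystander is moved by more than 30 mm (distance of any of jar, brush, lump from where it was at the start of the episode above 0.03 m).
It also fails if it takes over 72 s, if anything falls off the work surface, if the arm or the gripper's body presses on something with over 40 N, if the wrist force passes 120 N, or if a joint passes its speed limit or range.

## Working session

There is one attempt and no reset: what is moved stays moved. The work goes in short steps, Python scripts to look and compute and a tool call to move; the robot and the scene stay as the last step left them, time stands still between calls to the robot, and variables do not carry over. Pictures are saved under pics/ and viewed, at most 10 in all, crops included, and the job is handed in when it is done.

Besides the shell and the picture viewer there is one more tool, called after "Emit:" as name([rows], argument=value, ...), one row to a line, values as JSON. jog_arm: Moves the arm, as the interface text tells. Its arguments: {"type":"object","properties":{"rows":{"type":"array"},"claw":{"type":"number"}},"required":["rows"]}

```bash
mkdir -p pics; cat > h.py <<'E'
import numpy as np, cv2
from station import sense, capture, camera_model, finish_job, finger_overhang
def cam(n):
    m=camera_model(n); f=192/np.tan(np.radians(m['fovy'])/2)
    return m,f
def ray(n,u,v):
    m,f=cam(n); d=np.array([(u-m['cx'])/f,(v-m['cy'])/f]); x=d.copy()
    for _ in range(30): x=d/(1+m['k1']*(x@x))
    return np.array(m['eye']), np.array(m['rotation'])@np.array([x[0],x[1],1])
def at(n,u,v,z):
    e,d=ray(n,u,v); return e+d*(z-e[2])/d[2]
def proj(n,p):
    m,f=cam(n); c=np.array(m['rotation']).T@(np.array(p)-m['eye']); x=c[:2]/c[2]
    return x*(1+m['k1']*(x@x))*f+[m['cx'],m['cy']]
def save(n,name,crop=None,s=1):
    im=capture(n)[:,:,::-1]
    if crop: im=im[crop[1]:crop[3],crop[0]:crop[2]]
    cv2.imwrite('pics/'+name,cv2.resize(im,None,fx=s,fy=s,interpolation=cv2.INTER_CUBIC))
E
python3 - <<'E'
from h import *
print(sense(),finger_overhang)
for n in('scene','top'):
    print(camera_model(n)); save(n,n+'0.png',None,1.5)
E
```

```text
{'time_s': 0.0, 'joints': array([ 8.64352018e+01,  2.20905739e+01,  3.78864071e-01, -2.82613252e-02,
       -6.84111498e+01, -1.48172565e+01]), 'joint_velocities': array([ 0.10167643,  0.03431924,  0.06607575,  0.01680021, -0.03648831,
       -0.01848877]), 'effort': array([-1.83362658e-04, -3.90673220e+01,  1.87403280e+01,  4.21989262e+00,
        1.08936671e-02, -1.92749039e-04]), 'tcp_pos': array([0.19692398, 0.59268494, 0.29115705]), 'ee_rot': array([[ 9.48917455e-01, -3.15523872e-01, -5.91087576e-04],
       [-3.15524409e-01, -9.48915111e-01, -2.11159551e-03],
       [ 1.05366861e-04,  2.19023240e-03, -9.99997596e-01]]), 'wrist_force': array([-0.7952019 , -0.37027324, -0.04437397]), 'moment': array([ 0.01738634, -0.01970322, -0.01221967]), 'gripper_force': 0.0, 'gripper_width': 0.9976048863565515} 0.0697
{'fovy': 48.71045159091526, 'cx': 255.7644256368519, 'cy': 191.9147277384827, 'k1': -0.06638772048151317, 'eye': array([1.30147613, 0.36502071, 0.87502047]), 'rotation': array([[-0.39842893,  0.58873081, -0.70331389],
       [ 0.91699212,  0.27197917, -0.2918095 ],
       [ 0.01948949, -0.76119864, -0.64822588]])}
{'fovy': 43.47807937655112, 'cx': 254.46353863501292, 'cy': 187.86928994816952, 'k1': 0.0659571784705751, 'eye': array([0.19614615, 0.00608749, 1.48264717]), 'rotation': array([[ 0.07135815, -0.97405622,  0.21476151],
       [-0.99743942, -0.06865705,  0.02002036],
       [-0.00475606, -0.21564021, -0.97646131]])}
```

View pics/scene0.png

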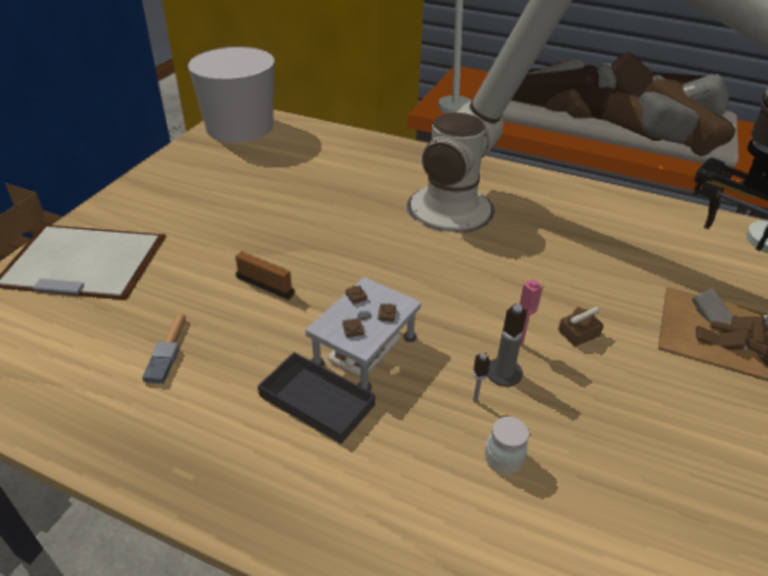

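View pics/top0.png

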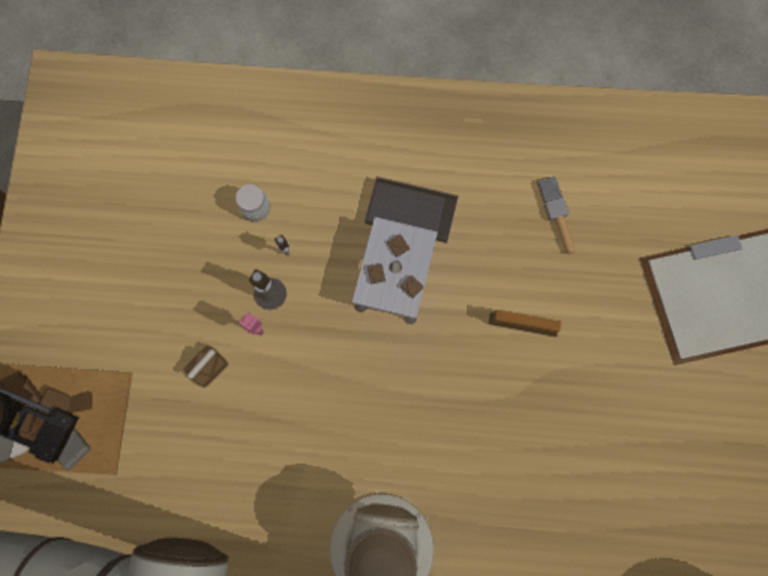

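The scene view shows the plate near (365,318), scraper near (265,275) and target probe in its holder near (512,345). The pink probe and a smaller black one stand beside it. In the top view the plate is at (395,268), scraper at (525,323) and probe at (265,285), all in 1.5x pixels. I'll enlarge these.

```bash
python3 - <<'E'
from h import *
save('top','t1.png',(228,112,378,228),5)
save('scene','s1.png',(150,160,360,300),3.8)
im=capture('top')[:,:,::-1]; a=cv2.resize(im[155:225,145:205],None,fx=8,fy=8,interpolation=cv2.INTER_CUBIC)
im=capture('scene')[:,:,::-1]; b=cv2.resize(im[195:265,320:360],None,fx=8,fy=8,interpolation=cv2.INTER_CUBIC)
cv2.imwrite('pics/p1.png',np.hstack([a,b]))
E
```

```text
(no output)
```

View pics/t1.png

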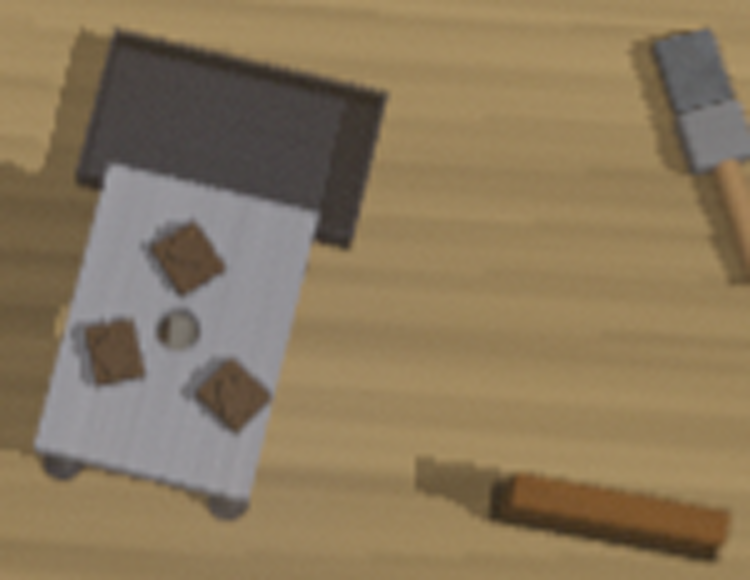

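View pics/s1.png

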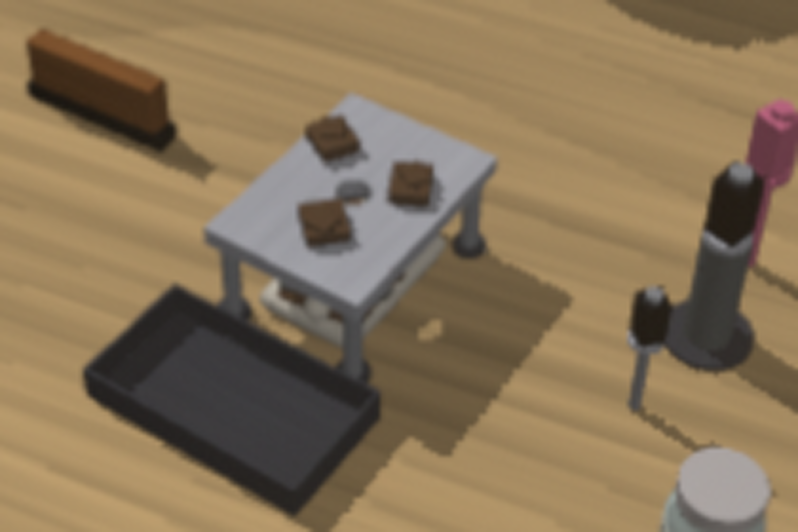

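View pics/p1.png

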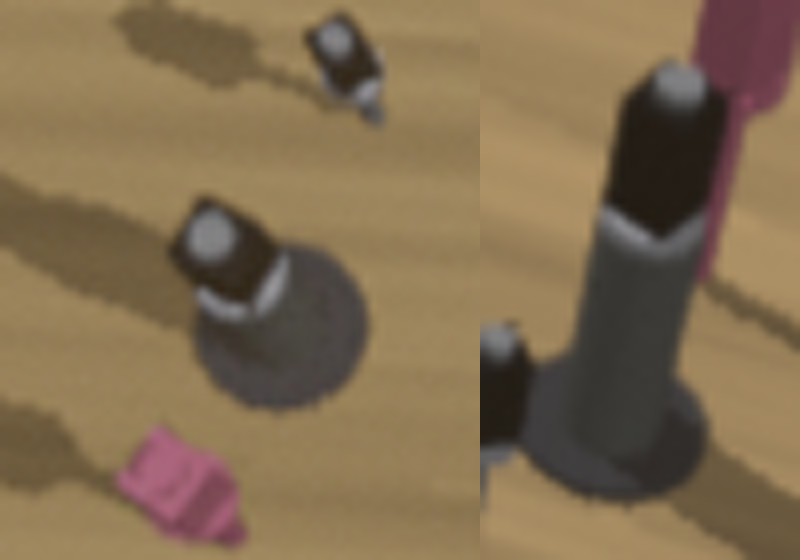

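The top crop shows plate corners at (107,165), (320,210), (247,500) and (35,450), with the hole at (179,330). The scraper top face runs from (515,475) to (728,510). The scene crop shows plate corners at (352,95), (496,162), (357,302) and (207,235), with the hole at (353,190). The probe crop shows the knob at (212,232) in the top view and (680,85) in the scene view, with the disc centred near (281,326).

```bash
cat > fit.py <<'E'
from h import *
from scipy.optimize import least_squares
def T(x,y,s,ox=228,oy=112): return ('top',ox+(x+.5)/s-.5,oy+(y+.5)/s-.5)
t=lambda x,y:T(x,y,5); 
def s(x,y): return ('scene',150+(x+.5)/3.8-.5,160+(y+.5)/3.8-.5)
def pt(x,y): return ('top',145+(x+.5)/8-.5,155+(y+.5)/8-.5)
def ps(x,y): return ('scene',320+(x-480+.5)/8-.5,195+(y+.5)/8-.5)
def w(p,q):
    c,s_=np.cos(p[2]),np.sin(p[2]); return np.array([p[0]+c*q[0]-s_*q[1],p[1]+s_*q[0]+c*q[1],q[2]])
def fit(obs,p0,name):
    f=lambda p:np.concatenate([proj(o[0],w(p,q))-o[1:] for o,q in obs])
    r=least_squares(f,p0); print(name,r.x.round(4)); print(f(r.x).reshape(-1,2).round(1).tolist()); return r.x
E
python3 - <<'E'
from fit import *
a,b=.09,.065
G=[(t(107,165),(a,b,.09)),(t(320,210),(a,-b,.09)),(t(247,500),(-a,-b,.09)),(t(35,450),(-a,b,.09)),(t(179,330),(0,0,.09)),
(s(352,95),(-a,-b,.09)),(s(496,162),(-a,b,.09)),(s(357,302),(a,b,.09)),(s(207,235),(a,-b,.09)),(s(353,190),(0,0,.09))]
fit(G[:5],[.5,0,-.1],'gt');fit(G[5:],[.5,0,-.1],'gs'); g=fit(G,[.5,0,-.1],'g')
c,d=.011,.065
S=[(t(515,475),(c,d,.062)),(t(728,510),(c,-d,.062)),(t(718,546),(-c,-d,.062)),(t(503,512),(-c,d,.062)),
(s(42,30),(-c,-d,.062)),(s(165,80),(-c,d,.062)),(s(158,100),(c,d,.062)),(s(30,45),(c,-d,.062)),(s(30,95),(.012,-.07,0)),(s(160,147),(.012,.07,0)),(s(175,130),(-.012,.07,0))]
fit(S[:4],[.4,-.2,-.1],'st');fit(S[4:],[.4,-.2,-.1],'ss');fit(S,[.4,-.2,-.1],'s')
for nm,tt,ss in(('c3',(187,258),(325,222)),('c1',(112,351),(411,184)),('c2',(234,395),(333,138))):
    for o in (t(*tt),s(*ss)):
        P=at(*o,.105)-[g[0],g[1],0]; R=np.array([[np.cos(g[2]),np.sin(g[2])],[-np.sin(g[2]),np.cos(g[2])]]); print(nm,(R@P[:2]).round(4))
for z in (.156,.16,.165,.17): print(z,at(*pt(212,232),z).round(4),at(*ps(680,85),z).round(4))
print('disc',at(*pt(281,326),.006).round(4),at(*ps(617,420),.006).round(4))
E
```

```text
gt [ 0.5358  0.0111 -0.1673]
[[0.2, -0.2], [-0.4, 0.6], [0.6, 0.0], [-0.0, -0.3], [-0.3, -0.1]]
gs [ 0.5355  0.0108 -0.169 ]
[[-0.3, -0.2], [0.3, -1.0], [0.4, 1.4], [-0.8, -1.4], [0.4, 0.8]]
g [ 0.5357  0.011  -0.1682]
[[0.2, -0.2], [-0.4, 0.6], [0.6, 0.0], [-0.0, -0.3], [-0.2, -0.1], [-0.3, -0.1], [0.3, -1.0], [0.4, 1.4], [-0.7, -1.3], [0.4, 0.9]]
st [ 0.4502 -0.256  -0.0961]
[[-1.2, -0.1], [-0.1, 0.1], [1.0, 0.2], [0.3, -0.3]]
ss [ 0.4508 -0.2601 -0.1074]
[[0.0, -0.8], [1.0, -0.7], [-1.5, -2.0], [-1.3, -1.1], [-0.2, 0.7], [0.7, 1.7], [1.3, 1.9]]
s [ 0.451  -0.2583 -0.1032]
[[-0.3, -0.4], [0.6, 0.1], [1.7, 0.1], [1.0, -0.7], [0.4, -0.6], [1.5, -0.6], [-0.9, -1.9], [-0.9, -0.9], [0.2, 0.9], [1.3, 1.9], [1.8, 2.0]]
c3 [0.0401 0.0043]
c3 [0.0486 0.0087]
c1 [-0.0253  0.034 ]
c1 [-0.0171  0.0366]
c2 [-0.0341 -0.0417]
c2 [-0.0266 -0.0372]
0.156 [0.4838 0.2691 0.156 ] [0.4743 0.2674 0.156 ]
0.16 [0.4829 0.2683 0.16  ] [0.4789 0.2679 0.16  ]
0.165 [0.4818 0.2673 0.165 ] [0.4847 0.2686 0.165 ]
0.17 [0.4808 0.2663 0.17  ] [0.4904 0.2693 0.17  ]
disc [0.4807 0.2679 0.006 ] [0.4804 0.2707 0.006 ]
```

```bash
python3 - <<'E'
from fit import *
k=.013
B=lambda f,name:None
for y0 in (.8,1.0,1.2):
    # corners: local (+,+) dir yaw+45
    pass
C=lambda i,z:(k*[1,-1,-1,1][i],k*[1,1,-1,-1][i],z)
# yaw~-33deg: corner 0 -> +12deg (front,+x)  1->102(+y) 2->-168 3->-78
O=[(pt(207,197),C(0,.156)),(pt(172,250),C(1,.156)),(ps(657,240),C(0,.106)),(ps(603,205),C(3,.106)),(ps(702,220),C(1,.106)),(ps(728,100),C(1,.156)),(ps(622,100),C(3,.156))]
fit(O,[.482,.268,-.58],'probe')
fit(O[2:],[.482,.268,-.58],'probe-s')
for n,a,b in(('pink',pt(165,450),ps(705,5)),('pinkS1',pt(165,450),s(778,108)),('small',pt(337,35),s(655,293))):
    e1,d1=ray(*a);e2,d2=ray(*b);q=np.linalg.lstsq(np.c_[d1,-d2],e2-e1,rcond=None)[0];print(n,e1+d1*q[0],e2+d2*q[1])
print(at('top',250/1.5,188/1.5,.078),at('top',205/1.5,365/1.5,.04))
E
```

```text
probe [ 0.4805  0.2671 -0.4532]
[[-0.2, -0.6], [-0.8, 0.6], [-0.3, 1.2], [-1.1, 0.1], [0.6, -0.8], [0.5, 0.1], [-0.7, -0.9]]
probe-s [ 0.4805  0.2675 -0.4378]
[[-0.0, 1.2], [-0.9, 0.3], [0.8, -0.8], [0.7, 0.0], [-0.5, -0.8]]
pink [0.40735976 0.27985056 0.1415619 ] [0.41167604 0.26266838 0.1387342 ]
pinkS1 [0.40407378 0.27559147 0.16242594] [0.40418901 0.27509732 0.16234322]
small [0.56899564 0.23888767 0.11850057] [0.56855136 0.24053408 0.11866011]
[0.68212973 0.31761245 0.078     ] [0.31981267 0.3739523  0.04      ]
```

Emit:
jog_arm([
  [[0.0473,-0.0157,0,0],[0.0473,-0.0157,0,0],[0.0473,-0.0157,0,0],[0.0215,0.0455,0,0],[0.0215,0.0455,0,0],[0.0215,0.0455,0,0],[0.0215,0.0455,0,0],[0.0215,0.0455,0,0],[0.0215,0.0455,0,0],[0.0215,0.0455,0,0],[0.0215,0.0455,0,0],[0.0215,0.0455,0,0],[0.0215,0.0455,0,0],[0.0215,0.0455,0,0],[0.0215,0.0455,0,0],[0.0215,0.0455,0,0],[0.0215,0.0455,0,0],[0.0215,0.0455,0,0],[0.0215,0.0455,0,0],[0.0215,0.0455,0,0]],
], claw=1)

```text
time_s: 2.8
tcp_pos: [0.4495, -0.258, 0.2924]
ee_rot: [[0.949, -0.315, 0.001], [-0.315, -0.949, -0.0], [0.001, -0.0, -1.0]]
wrist_force: [1.3, 0.4, -0.2]
gripper_width: 1.002
gripper_force: 0.0
```

Emit:
jog_arm([
  [[0,0,0,0.15],[0,0,0,0.15],[0,0,0,0.15],[0,0,0,0.15],[0,0,0,0.15],[0,0,0,0.15],[0,0,0,0.15],[0,0,0,0.15],[0,0,0,0.15],[0,0,0,0],[0,0,0,0]],
])

```text
time_s: 4.18
tcp_pos: [0.4495, -0.2562, 0.2923]
ee_rot: [[-0.098, -0.995, -0.0], [-0.995, 0.098, 0.0], [-0.0, 0.0, -1.0]]
wrist_force: [0.1, -1.0, 0.3]
gripper_width: 0.998
gripper_force: 0.0
```

```bash
cat >> h.py <<'E'
def goto(p,yaw_y=None,st=None):
    """print tool-frame shift to TCP position p and turn to bring tool y axis to yaw_y (rad, mod pi)"""
    st=st or sense(); R=st['ee_rot']; y=np.arctan2(R[1,1],R[0,1])
    print('t',st['time_s'],'pos',st['tcp_pos'].round(4),'yawy',round(y,4),'tilt',R[:,2].round(4),'F',st['wrist_force'].round(2),'w',round(st['gripper_width'],3),st['gripper_force'],'j',st['joints'].round(1))
    print('shift',(R.T@(np.array(p)-st['tcp_pos'])).round(4), 'turn', None if yaw_y is None else round(-((yaw_y-y+np.pi/2)%np.pi-np.pi/2),4))
E
python3 -c "
from h import *
goto([.4505,-.257,.093],-.10)
im=capture('top')[:,:,::-1];a=im[150:250,300:400]
im2=capture('scene')[:,:,::-1];b=im2[140:240,130:230]
cv2.imwrite('pics/g1.png',cv2.resize(np.hstack([a,b]),None,fx=4,fy=4,interpolation=cv2.INTER_CUBIC))"
```

```text
t 4.175 pos [ 0.4495 -0.2562  0.2923] yawy 3.0437 tilt [-0.  0. -1.] F [ 0.08 -1.04  0.35] w 0.998 0.0 j [-11.7  11.5 -14.5  -0.  -64.    6.1]
shift [ 0.0007 -0.0011  0.1993] turn 0.0021
```

Emit:
jog_arm([
  [[0.0007,-0.0011,0.04,0.002],[0,0,0.04,0],[0,0,0.04,0],[0,0,0.04,0],[0,0,0.02,0],[0,0,0.0133,0],[0,0,0,0]],
])

```text
time_s: 5.15
tcp_pos: [0.4504, -0.257, 0.0984]
ee_rot: [[-0.101, -0.995, -0.001], [-0.995, 0.101, 0.0], [-0.0, 0.001, -1.0]]
wrist_force: [0.6, 0.6, 0.3]
gripper_width: 0.999
gripper_force: 0.0
```

Emit:
jog_arm([
  [[0,0,0,0],[0,0,0,0],[0,0,0,0],[0,0,0,0],[0,0,0,0],[0,0,0,0]],
], claw=0)

```text
time_s: 5.9
tcp_pos: [0.4505, -0.2571, 0.099]
ee_rot: [[-0.102, -0.995, -0.0], [-0.995, 0.102, -0.0], [0.0, 0.0, -1.0]]
wrist_force: [-0.4, -0.5, 0.3]
gripper_width: 0.404
gripper_force: 0.0
```

Emit:
jog_arm([
  [[0,0,0,0],[0,0,0,0],[0,0,0,0],[0,0,0,0]],
])

```text
time_s: 6.4
tcp_pos: [0.4513, -0.2572, 0.0993]
ee_rot: [[-0.102, -0.995, 0.002], [-0.995, 0.102, -0.001], [0.0, -0.002, -1.0]]
wrist_force: [2.6, -0.2, 1.2]
gripper_width: 0.25
gripper_force: 30.0
```

Emit:
jog_arm([
  [[0,0,-0.02,0],[0,0,-0.04,0],[0,0,-0.04,0],[0,0,-0.04,0],[0,0,-0.01,0],[0,0,0,0]],
])

```text
time_s: 7.15
tcp_pos: [0.4496, -0.2566, 0.248]
ee_rot: [[-0.102, -0.995, -0.002], [-0.995, 0.102, 0.001], [-0.001, 0.002, -1.0]]
wrist_force: [-0.9, -0.5, -3.0]
gripper_width: 0.249
gripper_force: 30.0
```

```bash
python3 -c "
from h import *
g=np.array([.5357,.011]);c,s=np.cos(-.168),np.sin(-.168)
P=lambda x,y:g+[c*x-s*y,s*x+c*y]
goto([*P(-.09,0),.249],-.168)
im2=capture('scene')[:,:,::-1];b=im2[100:240,110:310]
cv2.imwrite('pics/g2.png',cv2.resize(b,None,fx=3,fy=3,interpolation=cv2.INTER_CUBIC))"
```

```text
t 7.15 pos [ 0.4496 -0.2566  0.248 ] yawy 3.0389 tilt [-0.0018  0.0014 -1.    ] F [-0.92 -0.46 -3.  ] w 0.249 29.987539888825268 j [-11.8  13.9 -18.2  -0.1 -58.    5.9]
shift [-0.2809  0.0316 -0.0006] turn 0.0653
```

View pics/g2.png

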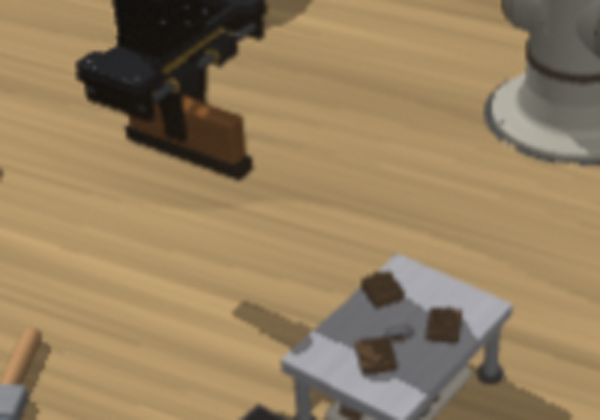

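The scraper is held level; its foot edge runs from (128,135) to (240,178). Next I move it over the plate's near edge.

Emit:
jog_arm([
  [[-0.0351,0.004,0,0.0082],[-0.0351,0.004,0,0.0082],[-0.0351,0.004,0,0.0082],[-0.0351,0.004,0,0.0082],[-0.0351,0.004,0,0.0082],[-0.0351,0.004,0,0.0082],[-0.0351,0.004,0,0.0082],[-0.0351,0.004,0,0.0082],[0,0,0,0],[0,0,0,0]],
])

```text
time_s: 8.45
tcp_pos: [0.4545, 0.0251, 0.2474]
ee_rot: [[-0.167, -0.986, -0.004], [-0.986, 0.167, -0.001], [0.002, 0.004, -1.0]]
wrist_force: [0.2, -0.3, -2.7]
gripper_width: 0.25
gripper_force: 30.0
```

```bash
cat >> h.py <<'E'
g=np.array([.5357,.011]);_c,_s=np.cos(-.168),np.sin(-.168)
P=lambda x,y:g+[_c*x-_s*y,_s*x+_c*y]
E
python3 -c "
from h import *
goto([*P(-.088,0),.1903],-.168)"
```

```text
t 8.45 pos [0.4545 0.0251 0.2474] yawy 2.974 tilt [-0.0038 -0.0012 -1.    ] F [ 0.16 -0.34 -2.73] w 0.25 29.98760271118954 j [ 23.7   7.9 -26.1  -0.  -56.2 -33.3]
shift [0.0003 0.0054 0.0571] turn 0.0004
```

Emit:
jog_arm([
  [[0,0.0054,0.02,0],[0,0,0.02,0],[0,0,0.009,0],[0,0,0.005,0],[0,0,0,0],[0,0,0,0],[0,0,0,0]],
])

```text
time_s: 9.32
tcp_pos: [0.4503, 0.0265, 0.1954]
ee_rot: [[-0.167, -0.986, 0.001], [-0.986, 0.167, 0.0], [-0.001, -0.001, -1.0]]
wrist_force: [-0.9, -0.0, -2.2]
gripper_width: 0.253
gripper_force: 30.0
```

```bash
python3 -c "
from h import *
goto([*P(-.088,0),.1903],-.168)"
```

```text
t 9.325 pos [0.4503 0.0265 0.1954] yawy 2.9741 tilt [ 1.1e-03  4.0e-04 -1.0e+00] F [-0.9  -0.01 -2.2 ] w 0.253 29.98744981130585 j [ 24.1  11.1 -31.    0.  -47.8 -33.7]
shift [0.001  0.0012 0.0051] turn 0.0005
```

Emit:
jog_arm([
  [[0.0005,0,0.0025,0],[0,0,0.002,0],[0,0,0,0],[0,0,0,0],[0,0,0,0]],
])

```text
time_s: 9.95
tcp_pos: [0.45, 0.0259, 0.1905]
ee_rot: [[-0.167, -0.986, 0.0], [-0.986, 0.167, 0.0], [-0.0, -0.0, -1.0]]
wrist_force: [0.1, -0.5, -1.5]
gripper_width: 0.25
gripper_force: 30.0
```

```bash
python3 -c "
from h import *
goto([*P(.115,0),.1903],-.168)
im2=capture('scene')[:,:,::-1];b=im2[130:270,180:320]
cv2.imwrite('pics/g3.png',cv2.resize(b,None,fx=4,fy=4,interpolation=cv2.INTER_CUBIC))"
```

```text
t 9.95 pos [0.45   0.0259 0.1905] yawy 2.974 tilt [ 0.  0. -1.] F [ 0.13 -0.47 -1.47] w 0.25 29.987685272935778 j [ 24.1  11.5 -31.4   0.  -47.1 -33.7]
shift [ 5.00e-04 -2.02e-01  2.00e-04] turn 0.0004
```

View pics/g3.png

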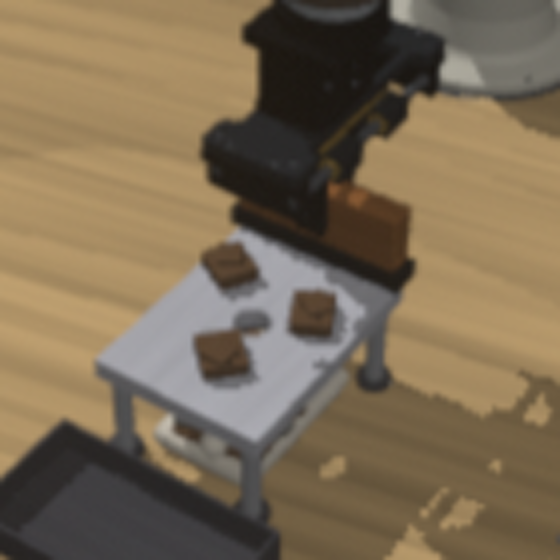

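The scraper stands at the plate's near edge, behind all three chips at (230,265), (313,313) and (222,355). Now I sweep.

Emit:
jog_arm([
  [[0,-0.006,0,0],[0,-0.01,0,0],[0,-0.01,0,0],[0,-0.01,0,0],[0,-0.01,0,0],[0,-0.01,0,0],[0,-0.01,0,0],[0,-0.01,0,0],[0,-0.01,0,0],[0,-0.01,0,0],[0,-0.01,0,0]],
])

```text
time_s: 11.38
tcp_pos: [0.5551, 0.0081, 0.1904]
ee_rot: [[-0.167, -0.986, -0.0], [-0.986, 0.167, -0.0], [0.0, 0.0, -1.0]]
wrist_force: [-0.2, 0.4, -2.2]
gripper_width: 0.249
gripper_force: 30.0
```

```bash
python3 -c "
from h import *
goto([*P(.115,0),.1903],-.168)
im2=capture('scene')[:,:,::-1];b=im2[130:270,180:320]
cv2.imwrite('pics/g4.png',cv2.resize(b,None,fx=4,fy=4,interpolation=cv2.INTER_CUBIC))"
```

```text
t 11.375 pos [0.5551 0.0081 0.1904] yawy 2.974 tilt [-1.e-04 -1.e-04 -1.e+00] F [-0.18  0.41 -2.23] w 0.249 29.987234040163457 j [ 17.6  20.8 -17.5   0.  -51.7 -27.2]
shift [ 0.0004 -0.0954  0.0001] turn 0.0004
```

View pics/g4.png

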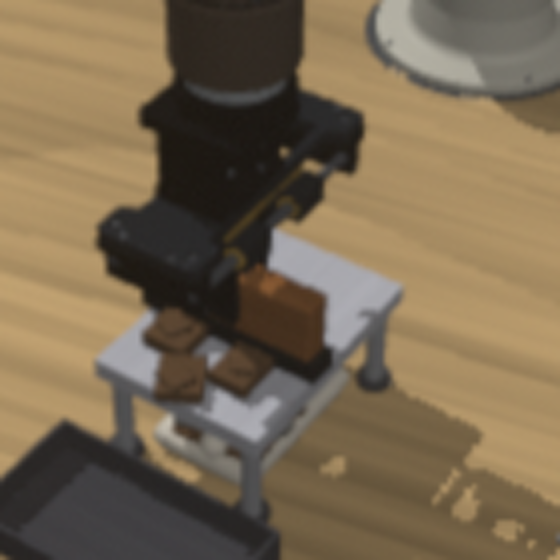

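The three chips are bunched in front of the scraper, at (175,328), (180,378) and (240,370), and moving cleanly. I'll continue the sweep.

Emit:
jog_arm([
  [[0,-0.006,0,0],[0,-0.01,0,0],[0,-0.01,0,0],[0,-0.01,0,0],[0,-0.01,0,0],[0,-0.01,0,0],[0,-0.01,0,0],[0,-0.01,0,0],[0,-0.01,0,0],[0,-0.008,0,0],[0,0,0,0],[0,0,0,0],[0,0,0,0]],
])

```text
time_s: 13.05
tcp_pos: [0.6469, -0.0074, 0.1905]
ee_rot: [[-0.167, -0.986, -0.0], [-0.986, 0.167, 0.0], [0.0, 0.0, -1.0]]
wrist_force: [0.0, 0.2, -2.3]
gripper_width: 0.246
gripper_force: 30.0
```

```bash
python3 -c "
from h import *
goto([.4505,-.257,.249],-.10)
im2=capture('scene')[:,:,::-1];b=im2[130:300,150:350]
cv2.imwrite('pics/g5.png',cv2.resize(b,None,fx=3.5,fy=3.5,interpolation=cv2.INTER_CUBIC))"
```

```text
t 13.05 pos [ 0.6469 -0.0074  0.1905] yawy 2.9741 tilt [-2.e-04  0.e+00 -1.e+00] F [ 0.05  0.24 -2.31] w 0.246 29.987574205733836 j [ 13.6  28.8  -4.   -0.  -57.2 -23.2]
shift [ 0.2788  0.152  -0.0584] turn -0.0675
```

View pics/g5.png

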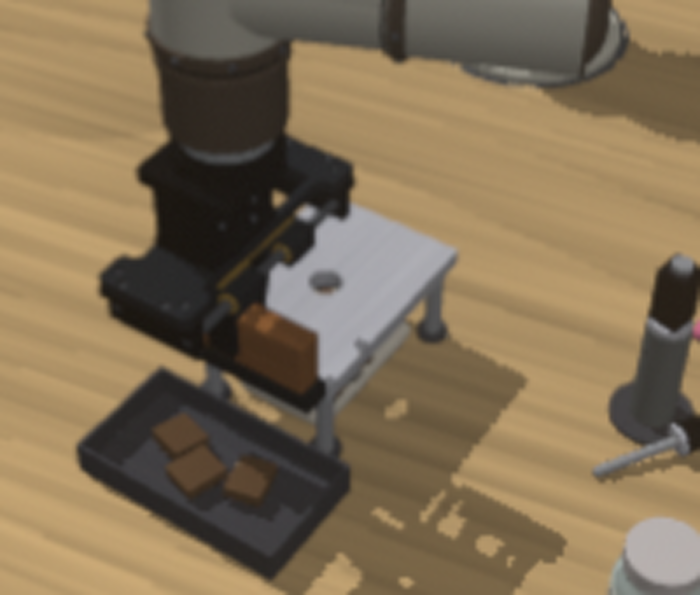

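All three chips lie in the tray at (180,435), (195,470) and (250,480), and the plate is clear. The small decoy has toppled beside the holder, which does no harm. I'll return the scraper.

Emit:
jog_arm([
  [[0,0,-0.02,0],[0,0,-0.02,0],[0,0,-0.0184,0],[0.0349,0.019,0,0],[0.0349,0.019,0,0],[0.0349,0.019,0,0],[0.0349,0.019,0,0],[0.0349,0.019,0,0],[0.0349,0.019,0,0],[0.0349,0.019,0,0],[0.0349,0.019,0,0],[0,0,0,-0.034],[0,0,0,-0.0335],[0,0,0.04,0],[0,0,0.04,0],[0,0,0.03,0],[0,0,0.02,0],[0,0,0.01,0],[0,0,0,0],[0,0,0,0]],
])

```text
time_s: 15.6
tcp_pos: [0.4516, -0.2574, 0.1098]
ee_rot: [[-0.099, -0.995, 0.002], [-0.995, 0.099, -0.001], [0.0, -0.002, -1.0]]
wrist_force: [0.0, 0.0, -2.2]
gripper_width: 0.25
gripper_force: 30.0
```

```bash
python3 -c "
from h import *
goto([.4505,-.257,.0995],-.10)"
```

```text
t 15.6 pos [ 0.4516 -0.2574  0.1098] yawy 3.0424 tilt [ 2.e-03 -7.e-04 -1.e+00] F [ 0.05  0.03 -2.2 ] w 0.25 29.987658178433776 j [-11.8  24.1 -27.3   0.  -38.5   6.1]
shift [-0.0003  0.0012  0.0103] turn 0.0008
```

Emit:
jog_arm([
  [[0,0,0.005,0],[0,0,0.003,0],[0,0,0.0015,0],[0,0,0.0005,0],[0,0,0,0],[0,0,0,0]],
])

```text
time_s: 16.35
tcp_pos: [0.4507, -0.2575, 0.0992]
ee_rot: [[-0.1, -0.995, -0.0], [-0.995, 0.1, -0.0], [0.0, 0.0, -1.0]]
wrist_force: [-1.0, 0.2, 4.6]
gripper_width: 0.248
gripper_force: 30.0
```

Emit:
jog_arm([
  [[0,0,0,0],[0,0,0,0],[0,0,0,0],[0,0,0,0],[0,0,0,0],[0,0,0,0],[0,0,0,0],[0,0,0,0]],
], claw=1)

```text
time_s: 17.35
tcp_pos: [0.4508, -0.2574, 0.0989]
ee_rot: [[-0.1, -0.995, 0.0], [-0.995, 0.1, -0.0], [0.0, -0.0, -1.0]]
wrist_force: [-0.1, 0.9, 0.0]
gripper_width: 0.983
gripper_force: 0.0
```

Emit:
jog_arm([
  [[0,0,-0.03,0],[0,0,-0.04,0],[0,0,-0.05,0],[0,0,-0.05,0],[0,0,-0.03,0],[-0.0438,0.0019,0,0],[-0.0438,0.0019,0,0],[-0.0438,0.0019,0,0],[-0.0438,0.0019,0,0],[-0.0438,0.0019,0,0],[-0.0438,0.0019,0,0],[-0.0438,0.0019,0,0],[-0.0438,0.0019,0,0],[-0.0438,0.0019,0,0],[-0.0438,0.0019,0,0],[-0.0438,0.0019,0,0],[-0.0438,0.0019,0,0]],
])

```text
time_s: 19.48
tcp_pos: [0.4804, 0.2692, 0.2988]
ee_rot: [[-0.1, -0.995, -0.0], [-0.995, 0.1, 0.0], [-0.0, 0.0, -1.0]]
wrist_force: [0.6, -0.6, -0.4]
gripper_width: 1.001
gripper_force: 0.0
```

Emit:
jog_arm([
  [[0,0,0,-0.13],[0,0,0,-0.13],[0,0,0,-0.13],[0,0,0,-0.13],[0,0,0,-0.13],[0,0,0,-0.13],[0,0,0,-0.13],[0,0,0,-0.13],[0,0,0,-0.13],[0,0,0,0],[0,0,0,0]],
])

```text
time_s: 20.85
tcp_pos: [0.4805, 0.2678, 0.2988]
ee_rot: [[0.876, -0.482, -0.0], [-0.482, -0.876, 0.0], [-0.0, 0.0, -1.0]]
wrist_force: [0.3, 0.8, 0.0]
gripper_width: 0.999
gripper_force: 0.0
```

```bash
python3 -c "
from h import *
goto([.481,.2675,.184],1.07)"
```

```text
t 20.85 pos [0.4805 0.2678 0.2988] yawy -2.0736 tilt [-1.e-04  0.e+00 -1.e+00] F [0.26 0.79 0.04] w 0.999 0.0 j [ 46.   14.5  -9.6  -0.  -65.9  15.2]
shift [0.0006 0.     0.1148] turn -0.002
```

Emit:
jog_arm([
  [[0.0006,0,0.03,0],[0,0,0.03,0],[0,0,0.025,0],[0,0,0.02,0],[0,0,0.0098,0],[0,0,0,0],[0,0,0,0]],
])

```text
time_s: 21.72
tcp_pos: [0.4816, 0.2679, 0.185]
ee_rot: [[0.877, -0.48, 0.001], [-0.48, -0.877, 0.001], [0.001, -0.002, -1.0]]
wrist_force: [-0.1, 0.3, -0.3]
gripper_width: 1.003
gripper_force: 0.0
```

Emit:
jog_arm([
  [[0,0,0,0],[0,0,0,0],[0,0,0,0],[0,0,0,0],[0,0,0,0],[0,0,0,0],[0,0,0,0],[0,0,0,0],[0,0,0,0],[0,0,0,0],[0,0,0,0]],
], claw=0)

```text
time_s: 23.1
tcp_pos: [0.4812, 0.2677, 0.1842]
ee_rot: [[0.877, -0.48, 0.0], [-0.48, -0.877, 0.0], [0.0, -0.0, -1.0]]
wrist_force: [1.7, 0.7, 0.5]
gripper_width: 0.305
gripper_force: 29.0
```

```bash
python3 -c "
from h import *
goto([.481,.2675,.184],1.07)"
```

```text
t 23.1 pos [0.4812 0.2677 0.1842] yawy -2.0716 tilt [ 4.e-04  3.e-04 -1.e+00] F [1.68 0.66 0.54] w 0.305 28.96662596234819 j [ 46.   20.8 -18.6   0.  -50.6  15.3]
shift [-0.0001  0.0003  0.0002] turn -0.0
```

Emit:
jog_arm([
  [[0,0,0,0],[0,0,0,0],[0,0,-0.01,0],[0,0,-0.015,0],[0,0,-0.02,0],[0,0,-0.025,0],[0,0,-0.03,0],[0,0,-0.03,0],[0,0,-0.02,0],[0,0,0,0],[0,0,0,0]],
])

```text
time_s: 24.48
tcp_pos: [0.4805, 0.2672, 0.3333]
ee_rot: [[0.877, -0.48, -0.002], [-0.48, -0.877, -0.001], [-0.001, 0.001, -1.0]]
wrist_force: [0.1, 0.0, -1.5]
gripper_width: 0.301
gripper_force: 29.0
```

```bash
python3 -c "
from h import *
goto([.5357,.011,.334],1.07)"
```

```text
t 24.475 pos [0.4805 0.2672 0.3333] yawy -2.072 tilt [-1.7e-03 -7.0e-04 -1.0e+00] F [ 0.09  0.01 -1.55] w 0.301 28.969422556619975 j [ 46.   13.2  -6.3  -0.  -70.6  15.3]
shift [ 0.1715  0.1981 -0.0006] turn -0.0004
```

Emit:
jog_arm([
  [[0.0145,0.0172,0,0],[0.0215,0.0248,0,0],[0.0215,0.0248,0,0],[0.0215,0.0248,0,0],[0.0215,0.0248,0,0],[0.0215,0.0248,0,0],[0.0215,0.0248,0,0],[0.018,0.0205,0,0],[0.01,0.0117,0,0],[0,0,0.02,0],[0,0,0.02,0],[0,0,0.01,0],[0,0,0,0],[0,0,0,0],[0,0,0,0],[0,0,0,0]],
])

```text
time_s: 26.48
tcp_pos: [0.5365, 0.0114, 0.2846]
ee_rot: [[0.877, -0.48, 0.001], [-0.48, -0.877, 0.0], [0.001, -0.001, -1.0]]
wrist_force: [0.2, 0.3, -2.7]
gripper_width: 0.305
gripper_force: 29.0
```

```bash
python3 -c "
from h import *
goto([.5357,.011,.284],1.07)
a=capture('scene')[:,:,::-1][165:235,215:275]; b=capture('top')[:,:,::-1][145:215,230:290]
cv2.imwrite('pics/g6.png',cv2.resize(np.hstack([a,b]),(780,455),interpolation=cv2.INTER_CUBIC))
for z in(.105,.12,.15,.179,.196): print(z,*[ (proj(n,[.5357,.011,z])-o+.5)*6.5-.5+e for n,o,e in(('scene',(215,165),(0,0)),('top',(230,145),(390,0)))])
print(proj('scene',[.5357,.011,.09])-(215,165))"
```

```text
t 26.475 pos [0.5365 0.0114 0.2846] yawy -2.0716 tilt [ 9.e-04  3.e-04 -1.e+00] F [ 0.21  0.28 -2.74] w 0.305 28.97171299722686 j [ 18.5  13.8 -12.7   0.  -63.5  42.8]
shift [-0.0005  0.0008  0.0006] turn 0.0
0.105 [184.29022437 271.95233371] [608.88508465 206.34966381]
0.12 [184.28231228 244.94406071] [609.32258722 198.35247285]
0.15 [184.26940463 189.50345031] [610.22575312 181.84598022]
0.179 [184.2609757  134.03380636] [611.13644187 165.205604  ]
0.196 [184.2580641  100.62386984] [611.68846272 155.1206759 ]
[27.93062143 45.50010503]
```

View pics/g6.png

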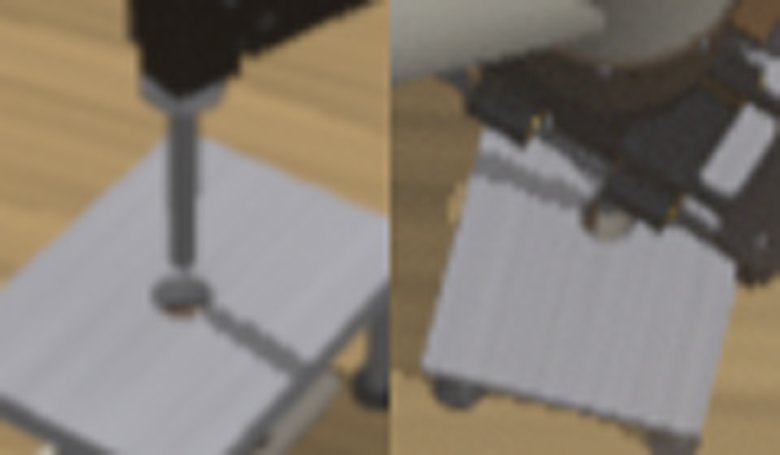

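The scene half shows the rod centred near x=182 with its tip ending near y=269. The hole is centred at (182,296), so they line up sideways. The tip's vertical position I'll check numerically.

```bash
python3 -c "
from h import *
im=cv2.cvtColor(capture('scene'),cv2.COLOR_RGB2GRAY).astype(int)
print('cols 234-253'); 
for r in range(178,215): print(r,im[r,234:253])
p=[.5365,.0114]
print('pred tip ctr',proj('scene',[*p,.1056]),'collar',proj('scene',[*p,.2006]),'hole',proj('scene',[.5357,.011,.09]))
f=np.array([.924,.383])
print('tip low edge',proj('scene',[*(p+.006*f),.1056]),'collar low',proj('scene',[*(p+.017*f),.2006]),'hole edges',proj('scene',[*(g+.013*f),.09]),proj('scene',[*(g-.013*f),.09]))
"
```

```text
cols 234-253
178 [149 147 121 105  92  70  46  34  32  31  34  40  56  79  88 101 136 147
 146]
179 [150 147 123 102 100  94  77  55  42  41  55  79  91 101 103 123 146 154
 154]
180 [151 149 139 117 102  99  93  85  74  79  89 101 105 105 113 135 150 154
 155]
181 [148 149 149 139 124 110 100  97  94  98 102 105 113 118 131 145 149 150
 152]
182 [142 143 146 145 142 133 114  94  91  94  95 110 131 139 146 150 150 149
 150]
183 [141 140 141 142 142 141 121  91  82  84  87 112 139 149 149 150 150 150
 149]
184 [145 143 142 141 141 139 121  89  78  80  84 111 139 148 149 150 151 150
 150]
185 [146 146 146 145 144 142 124  91  77  80  83 112 138 147 148 148 148 149
 150]
186 [144 144 145 145 146 149 130  94  78  79  85 116 148 154 151 147 147 146
 147]
187 [143 143 143 144 151 156 136  96  78  79  85 122 155 164 162 156 150 146
 144]
188 [146 144 144 150 158 162 138  97  78  79  85 124 157 168 168 165 160 154
 148]
189 [150 149 153 159 165 166 139  97  78  79  84 124 158 168 167 167 165 163
 161]
190 [151 157 162 165 168 167 139  97  78  79  85 124 158 167 167 166 167 168
 168]
191 [155
[... 1539 characters left out ...]
 98 131 157 165 166 168
 168]
210 [164 165 165 162 123  97  96  97  96  91  91  88  87 116 152 165 168 169
 168]
211 [165 165 165 162 132 103  89  82  81  79  80  80  83 114 151 164 167 168
 167]
212 [165 166 166 164 150 122  92  74  75  79  90 108 102 113 131 140 157 165
 167]
213 [165 165 165 164 160 148 132 114 107 108 116 140 124 112 112 115 133 156
 163]
214 [166 165 164 163 162 161 159 150 146 146 148 158 150 127 112 109 113 130
 137]
pred tip ctr [242.93947073 206.47510429] collar [242.93501836 178.86837704] hole [242.93062143 210.50010503]
tip low edge [242.85012002 207.98597828] collar low [242.66406633 183.09544748] hole edges [242.73804747 213.79227949] [243.12002811 207.26365115]
```

The collar and the lateral alignment match the prediction, but the tip edge reads about 2 px high, possibly because of a chamfer. Turning the tool 90° will show any offset in the other direction.

Emit:
jog_arm([
  [[0,0,0,0.157],[0,0,0,0.157],[0,0,0,0.157],[0,0,0,0.157],[0,0,0,0.157],[0,0,0,0.157],[0,0,0,0.157],[0,0,0,0.157],[0,0,0,0.157],[0,0,0,0.157],[0,0,0,0],[0,0,0,0],[0,0,0,0],[0,0,0,0]],
])

```text
time_s: 28.38
tcp_pos: [0.5364, 0.0114, 0.2841]
ee_rot: [[-0.479, -0.878, 0.0], [-0.878, 0.479, 0.0], [-0.0, -0.0, -1.0]]
wrist_force: [0.0, -0.0, -0.7]
gripper_width: 0.301
gripper_force: 29.0
```

```bash
python3 -c "
from h import *
goto([.5357,.011,.284])
im=cv2.cvtColor(capture('scene'),cv2.COLOR_RGB2GRAY).astype(int)
for r in range(178,215,1): print(r,im[r,234:253])
t=cv2.cvtColor(capture('top'),cv2.COLOR_RGB2GRAY).astype(int)
print(proj('top',[*g,.09]),proj('top',[*g,.105]))
for r in range(168,184): print(r,t[r,255:275])
"
```

```text
t 28.375 pos [0.5364 0.0114 0.2841] yawy 2.6421 tilt [ 0.  0. -1.] F [ 0.01 -0.04 -0.69] w 0.301 28.971537460311083 j [ 18.5  13.8 -12.7  -0.  -63.5 -47.2]
shift [0.0006 0.0004 0.0001] turn None
178 [150 149 137 101  68  51  47  38  32  35  41  57  80  92 102 119 142 150
 148]
179 [151 150 135 106  87  85  85  68  48  56  79  92 101 103 104 126 149 155
 153]
180 [151 151 143 121 100  98  99  90  83  88  99 104 104 104 118 138 151 156
 156]
181 [149 150 150 141 127 115 107  99  98  99 101 106 116 128 140 148 151 152
 153]
182 [143 145 147 146 142 137 120  96  88  89  92 111 134 145 150 150 151 150
 151]
183 [142 141 142 143 143 142 124  91  79  81  86 113 141 149 151 151 151 150
 150]
184 [145 144 143 142 142 140 122  90  78  80  85 113 141 150 151 151 151 151
 151]
185 [147 147 147 146 144 142 126  94  78  79  85 113 140 148 149 149 150 150
 151]
186 [145 145 146 146 148 150 139 100  79  79  86 119 149 156 152 148 147 147
 149]
187 [144 144 144 145 152 159 147 105  80  80  86 124 156 165 163 157 151 146
 145]
188 [147 145 145 151 160 164 152 107  80  80  87 124 159 169 169 166 161 15
[... 2913 characters left out ...]
154]
176 [114 103  96  68  51  54  57  54  51  54  56  56  54  53  53  81 135 153
 155 153]
177 [138 118 116  98  60  58  56  54  55  53  56  55  56  57  66 117 150 153
 154 153]
178 [154 145 139  98  61  57  55  62  78  61  60  55  54  57  99 143 150 153
 153 152]
179 [143 154 128  75  57  57  61  68  81  79  87  60  54  80 138 152 153 153
 154 154]
180 [100 113  88  59  57  63  73  71  84  94  87  76  63 116 153 152 154 154
 152 153]
181 [ 63  65  57  57  66 105  84  78  96 101 105  91  85 143 156 150 152 155
 152 152]
182 [ 57  57  61  60  78 108  84  89  98 124 142 135 133 152 154 151 154 153
 152 153]
183 [ 59  60  59  58  70  82  85  98 103 144 156 154 153 154 152 152 153 155
 152 153]
```

The rod stays within about 0.2 px laterally after the turn, so the tip is on the tool axis. I'll trim slightly and lower it.

Emit:
jog_arm([
  [[0.0005,0.0003,0,0],[0,0,0.004,0],[0,0,0.004,0],[0,0,0.004,0],[0,0,0.004,0],[0,0,0.004,0],[0,0,0.002,0],[0,0,0,0]],
])

```text
time_s: 29.48
tcp_pos: [0.5358, 0.011, 0.2619]
ee_rot: [[-0.48, -0.878, -0.0], [-0.878, 0.48, -0.0], [0.0, 0.0, -1.0]]
wrist_force: [-0.5, 0.2, -0.8]
gripper_width: 0.301
gripper_force: 29.0
```

```bash
python3 -c "
from h import *
goto([.5357,.011,.234])
im=cv2.cvtColor(capture('scene'),cv2.COLOR_RGB2GRAY).astype(int)
for r in range(202,217,1): print(r,im[r,234:253])
"
```

```text
t 29.475 pos [0.5358 0.011  0.2619] yawy 2.6415 tilt [-3.e-04 -1.e-04 -1.e+00] F [-0.49  0.15 -0.75] w 0.301 28.971606673876522 j [ 18.5  14.8 -14.7   0.  -60.5 -47.2]
shift [0.0001 0.0001 0.0279] turn None
202 [168 169 167 167 167 166 150 105  80  80  90 147 167 168 167 166 165 166
 168]
203 [167 167 167 167 167 165 149 105  81  80  91 147 167 167 165 165 166 167
 168]
204 [167 167 167 166 166 165 150 105  80  80  90 147 165 166 165 166 167 168
 168]
205 [167 167 167 166 166 164 149 105  80  80  90 146 162 163 165 167 168 168
 167]
206 [166 166 165 165 166 164 148 104  81  80  89 142 161 165 167 168 168 167
 167]
207 [165 165 165 166 164 153 131  95  79  80  86 127 153 163 167 167 166 166
 168]
208 [164 165 166 164 153 130 108  85  78  80  82 102 125 152 165 166 166 167
 169]
209 [164 165 166 162 134 106  96  81  78  80  79  86  98 131 158 165 167 168
 168]
210 [165 165 166 161 123  97  93  81  78  80  80  84  87 114 150 165 169 169
 169]
211 [164 166 166 163 132 104  87  74  78  83  83  80  81 101 130 157 165 168
 168]
212 [165 166 166 164 151 122  91  73  80  85  94 110 101 102 113 132 140 157
 164]
213 [166 166 166 164 161 149 134 114 108 110 117 140 125 115 111 112 114 131
 139]
214 [166 165 165 163 163 162 160 151 147 146 149 159 153 145 125 112 109 112
 114]
215 [165 164 163 163 164 165 165 164 164 164 165 168 168 165 150 126 115 111
 109]
216 [164 163 163 164 165 166 165 165 166 167 169 169 169 168 165 153 145 124
 111]
```

Emit:
jog_arm([
  [[0,0,0.004,0],[0,0,0.004,0],[0,0,0.004,0],[0,0,0.004,0],[0,0,0.004,0],[0,0,0.004,0],[0,0,0.004,0],[0,0,0,0],[0,0,0,0],[0,0,0,0],[0,0,0,0],[0,0,0,0],[0,0,0,0],[0,0,0,0],[0,0,0,0]],
])

```text
time_s: 31.4
tcp_pos: [0.5359, 0.0111, 0.234]
ee_rot: [[-0.48, -0.878, -0.0], [-0.878, 0.48, -0.0], [0.0, 0.0, -1.0]]
wrist_force: [0.0, -0.4, -1.3]
gripper_width: 0.305
gripper_force: 29.0
```

```bash
python3 -c "
from h import *
goto([.5357,.011,.234])
im=cv2.cvtColor(capture('scene'),cv2.COLOR_RGB2GRAY).astype(int)
for r in range(195,216,2): print(r,im[r,234:253])
"
```

```text
t 31.4 pos [0.5359 0.0111 0.234 ] yawy 2.6415 tilt [-0. -0. -1.] F [ 0.01 -0.39 -1.3 ] w 0.305 28.971817619749345 j [ 18.5  16.4 -17.    0.  -56.7 -47.2]
shift [0.0001 0.0001 0.    ] turn None
195 [169 169 165 141 115 103  98  88  82  87  97 103 106 119 140 161 168 168
 168]
197 [167 166 166 167 167 159 139 102  88  88  92 122 147 162 168 167 167 168
 167]
199 [165 167 168 168 168 166 150 105  78  79  85 125 158 166 168 168 168 167
 167]
201 [167 167 167 167 167 166 150 105  79  79  90 145 166 167 168 167 166 165
 166]
203 [166 166 166 167 166 164 149 104  80  79  90 147 165 166 165 164 165 167
 167]
205 [166 167 166 166 165 164 149 104  79  80  90 145 162 163 164 166 167 167
 166]
207 [165 164 164 164 163 153 131  94  78  80  87 127 151 162 166 166 166 166
 167]
209 [163 164 165 162 133 106  95  80  77  80  80  86  97 130 157 164 166 168
 167]
211 [165 165 165 162 132 103  89  76  77  79  78  78  80 100 129 156 165 166
 167]
213 [165 165 164 163 159 149 133 115 109 110 113 138 125 114 111 112 114 130
 139]
215 [165 163 162 162 163 165 165 164 164 163 165 167 167 165 150 125 114 110
 109]
```

```bash
python3 -c "
from station import finish_job
print(finish_job())"
```

```text
the job is handed in; nothing more can be done
None
```

I handed the job in at about 31 s, but got no verdict back. All three chips are in the tray, the scraper is back on the bench, and the probe is held upright in the hole, by my measurements centred to within about 1 mm with its tip about 20 mm below the plate's underside. The small decoy probe toppled beside the holder during the run.

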